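# Show the sample: press the lever of a lidded case and ease it shut

## Task

Show the visitor the sample in the lidded case: with the fingertips press the round pad of its lever all the way down so that the lid stands wide open, keep it open for three seconds, then ease the pad back up so that the lid comes down gently and shuts without slamming. Work the lid by the lever alone without touching the lid itself, and leave all the samples where they are.

Things in the scene. Friction and masses are not known exactly. Their poses are not given: they have to be found in the camera images.
- case: fixed sample case, aluminium plinth, white walls, 220 (x) x 200 (y) x 135 mm high; origin at the centre of its underside, on the table, z up. The lever sticks out of its own -x side (front); the lid's hinge runs along the top of its +x side. The shut lid's top is 144 mm above the table; opening, it swings up and back, away from the lever, up to about 360 mm.
- pad_top (a point): centre of the upper face of the lever's round white pad, 60 mm across, 10 mm thick, on a steel arm 20 mm wide; it moves with the pad. At rest 232 mm from the case's origin along the case's -x (122 mm from the wall), 89 mm above the table, face tilted 0.16 rad, outer edge high; pressed fully 47 mm above the table, tilted as much the other way, 2 mm nearer the case. Free space above and below.
- lever (a joint): lever angle, rad: 0 at rest (pad up), 0.32 pressed down on its stop. It turns about a level axis along the case's y, 60 mm above the table, 105 mm from the case's origin along its -x. Pressing takes about 7 to 12 N at the pad at the beginning (the lid's weight varies), 3 to 6 N when nearly down. Left free, it springs back up and the lid falls.
- lid (a joint): lid angle, rad: 0 shut, 1.28 wide open. A hidden linkage makes it 4 times the lever's angle at all times. Closing faster than 2 rad/s is a slam: that is the pad rising at about 63 mm/s, so the fingers should rise much slower (about 15 mm/s) and stay on the pad until the lid is shut.
- lid_edge (a point): middle of the lid's free (front) edge, on its upper face; the lid is a white plate with a grey inset, 226 x 206 x 8 mm
- shown_dome: white ceramic dome, 124 mm across and 44 mm high, inside the case under the lid; origin at the centre of its underside
- small_dome: loose white ceramic dome, 72 mm across and 36 mm high, on the table beside the lever; origin at the centre of its underside; to be left alone
- clear_dome: loose clear glass dome, 84 mm across and 32 mm high, on the table beside the lever; origin at the centre of its underside; to be left alone
- disc: loose off-white round disc with a bevelled rim, 80 mm across and 16 mm high, on the table beside the lever; origin at the centre of its underside; to be left alone

How it is judged:
By the outcome, as a careful person would: the job done as asked, in the order asked, and still so for the second after the job is handed in, with the robot touching nothing.
It also fails if it takes over 48 s, if anything falls off the work surface, if the arm or the gripper's body presses on something with over 40 N, if the wrist force passes 120 N, or if a joint passes its speed limit or range.

## Robot

A 6-joint arm with a two-finger parallel gripper is mounted at the origin on the work surface. World frame = base frame: x ahead of the robot, y to its left, z up, the work surface at z = 0. Lengths are in mm, angles in rad, forces in N, time in s.
With the tool pointing down it reaches from about 275 to 825 mm from the base axis. Payload 5.2 kg.
Tool frame: the origin (TCP) lies at the very end of the fingers, on their centre line; the grasp point (between the pads) lies 19 mm behind it; z points along the fingers, y is the direction in which the jaws open and shut (so a half turn about z gives the same grasp; the last joint's range is limited). The gripper opens to 93 mm and grips with 3 to 60 N. Pads are 15 mm wide; open, the fingers measure 128 mm over their backs; the gripper's body (75 mm by 188 mm) begins 65 mm behind the grasp point.
Start: joints at [1.131, 0.259, 1.535, -0, 1.348, -0.203], TCP at [129.003, 534.662, 218.653] pointing down, gripper open.
Joint ranges: [-3.14, 3.14], [-0.91, 2.08], [0.19, 2.58], [-1.22, 4.36], [0.22, 2.71], [-3.12, 3.12]. Speed limits (rad/s): [2.57, 2.57, 3.14, 3.14, 3.14, 3.14].

## Interface

Orientations are given as a unit quaternion [w, x, y, z].
In Python, from rig import observe, read_camera, get_calibration, sign_off, outline_of gives the robot as it stands. The module is installed in compiled form; this text tells all that it offers.
- The arm moves only by the tool jog_arm, never from a script. Its argument "commands" is a list of rows, each a list of 4 numbers: the shift along the world's x, y, z each as a share of 4 cm, from -1 to 1, then the turn about the world's z as a share of 0.1 rad, from -1 to 1. In form: [[x, y, z, yaw], ...]. A call has 1 to 20 rows; each row shifts and turns the commanded pose from where the row before left it; what a row does not reach is not made up. A row lasts 1/12 s, in which the tool goes at most 41.7 mm and 7.16 degrees, less where a joint would pass 70% of its speed; a pose out of reach is approached as far as the arm can. A call with a number of a shift or a turn outside -1 to 1 is refused whole. A call with a gripper value outside its range is refused whole. "hand" is the opening, from 0 (shut) to 1 (fully open), set as the call begins (left out, the last holds). The fingers move at their own pace and stop on an object; the grip force is fixed at half the most. Time passes only in rows, so rows that do not move let the fingers close. It gives the time, the measured TCP pose, the force and the opening at its end, in the units of the state.
- observe(): the state, without advancing time (a new reading comes with each control period).
- read_camera(name): name is "scene" or "side" or "wrist"; returns the picture (400x640x3 uint8, red, green, blue); there is no depth.
- get_calibration(name): a dict with "fx", "fy", "cx", "cy" (pixels), "k1" (the pictures are not rectified: a ray, as slopes to the right and down, at radius r is drawn at 1 + k1 r^2 times it, then the intrinsics apply), "cam_to_world" (4x4, takes a point from camera to world coordinates); the wrist camera has in their place "hand_eye" (4x4, takes a point from camera to tool coordinates, whose origin is the TCP and whose axes are the flange's). Camera axes: x right, y down, z forward; pixel columns grow to the right and rows downward; lengths in mm; the calibration is good to about 2 mm. A picture is of the moment at which its call begins: read the wrist's pose just before it. get_calibration takes no time and is no camera call.
- sign_off(): hands the job in, once; it reports no verdict.
Trained networks look in the newest picture that a camera, given by its name, has taken for a name from the list of things; names that differ only in an ending like _2 or _b are one class to them, and where a whole thing is asked for, a point or a joint stands for the part that bears it (a point fixed in the world has none). Each returns a list of dicts, best first, with "p" (0 to 1); they miss things now and then, are a little off and sometimes report something else, mostly with a low value. They report only what shows in the picture. A call takes as long as a camera call.
- outline_of(target, camera): "region" (400x640 bool, what is visible of it) and "position" ([column, row] in pixels, amid what is visible of it).
The state is a dict: "clock": time; "qpos": joint angles; "joint_vel": joint speeds; "joint_efforts": joint torques, N m; "ee_pos": TCP position; "tcp_rot": TCP orientation; "force": force on the tool from outside, world axes, zero at the start; "moment": the same for the moment, N m; "gripper_width": finger opening in mm.
Only numpy, scipy, OpenCV 4.12 (cv2) and the standard library are available. Lean on these libraries where they do the work, as an engineer would, in place of code of your own. Each camera call takes 0.05 s, during which the arm holds its last target.

## Working session

There is one attempt and no reset: what is moved stays moved. The work goes in short steps, Python scripts to look and compute and a tool call to move; the robot and the scene stay as the last step left them, time stands still between calls to the robot, and variables do not carry over. Pictures are saved under pics/ and viewed, and the job is handed in when it is done.

Besides the shell and the picture viewer there is one more tool, called after "Call:" by a JSON object that holds its "fn" and its "kwargs", one argument or row to a line. jog_arm: Moves the arm, as the interface text tells. Shift numbers are shares of 4 cm and turn numbers shares of 0.1 rad, none past 1 either way. Its arguments: {"type":"object","properties":{"commands":{"type":"array"},"hand":{"type":"number"}},"required":["commands"]}

```bash
mkdir -p pics; python3 - <<'E'
from rig import *
import cv2, numpy as np
s=observe(); print({k:np.round(v,3) for k,v in s.items()})
for c in ["scene","side","wrist"]:
    im=read_camera(c); cv2.imwrite(f"pics/{c}0.png",im[:,:,::-1])
    print(c,get_calibration(c))
    for t in ["pad_top","case","lid_edge","small_dome","clear_dome","disc"]:
        try:
            r=outline_of(t,c); print(c,t,[(round(d["p"],2),np.round(d["position"],1),int(d["region"].sum())) for d in r[:3]])
        except Exception as e: print(c,t,e)
print(observe()["clock"])
E
```

```text
{'clock': np.float64(0.0), 'qpos': array([ 1.131,  0.259,  1.536, -0.   ,  1.348, -0.203]), 'joint_vel': array([-0.   ,  0.001,  0.   ,  0.001,  0.001, -0.001]), 'joint_efforts': array([-1.0000e-03, -4.3732e+01, -2.8400e+01,  7.2000e-02,  4.1000e-02,
       -0.0000e+00]), 'ee_pos': array([128.761, 534.143, 217.85 ]), 'tcp_rot': array([-0.   ,  0.118,  0.993, -0.001]), 'force': array([0.299, 0.127, 0.185]), 'moment': array([ 0.015, -0.014,  0.047]), 'gripper_width': np.float64(93.266)}
scene {'fx': 393.8405586302668, 'fy': 393.8405586302668, 'cx': 318.863549682533, 'cy': 190.26498395202205, 'k1': -0.06798131085373453, 'cam_to_world': array([[ 4.37271052e-01,  6.19648594e-01, -6.51789573e-01,
         1.10688461e+03],
       [ 8.99317471e-01, -2.97491096e-01,  3.20510739e-01,
        -1.67909052e+02],
       [ 4.70243434e-03, -7.26315819e-01, -6.87345051e-01,
         6.44939807e+02],
       [ 0.00000000e+00,  0.00000000e+00,  0.00000000e+00,
         1.00000000e+00]])}
scene pad_top [(0.92, array([220.6, 214.6]), 1050)]
scene case [(0.57, array([327.2, 208.1]), 14960)]
scene lid_edge 
[... 930 characters left out ...]
side clear_dome [(0.84, array([270.1, 286.6]), 1066)]
side disc [(0.92, array([358.1, 353.7]), 1697)]
wrist {'fx': 329.6141710004948, 'fy': 329.6141710004948, 'cx': 323.24184196854054, 'cy': 203.05681977692672, 'k1': -0.07043339541880213, 'hand_eye': array([[-6.37419621e-04, -9.53685760e-01, -3.00804032e-01,
         8.40664935e+01],
       [ 9.99999542e-01, -3.93008530e-04, -8.73035806e-04,
         8.23160202e-02],
       [ 7.14383266e-04, -3.00804450e-01,  9.53685573e-01,
        -1.65467405e+02],
       [ 0.00000000e+00,  0.00000000e+00,  0.00000000e+00,
         1.00000000e+00]])}
wrist pad_top []
wrist case []
wrist lid_edge []
wrist small_dome []
wrist clear_dome []
wrist disc []
1.05
```

View pics/scene0.png

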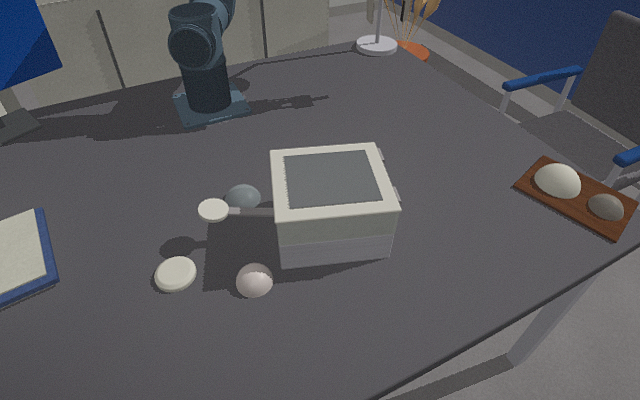

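View pics/side0.png

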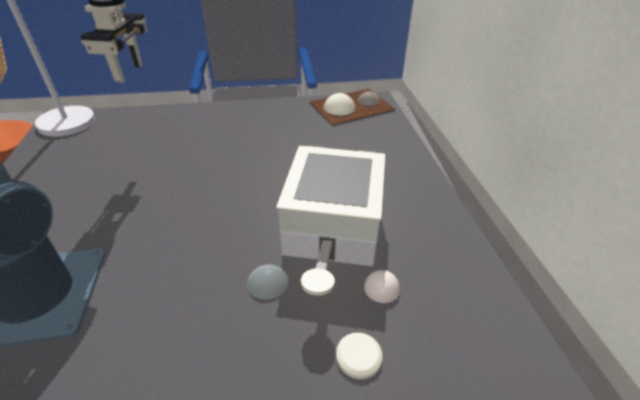

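The scene picture shows the pad near (213,210) and the lid's corners near (270,149), (380,144), (400,211) and (275,219). The side picture shows the pad near (318,281). Next I zoom in to get the corners precisely.

```bash
python3 - <<'E'
import cv2,numpy as np
a=cv2.imread("pics/scene0.png")[130:310,150:410]; b=cv2.imread("pics/side0.png")[140:390,240:420]
cv2.imwrite("pics/s1.png",cv2.resize(a,None,fx=3,fy=3,interpolation=cv2.INTER_CUBIC))
b=cv2.imread("pics/side0.png")[140:300,240:410]
cv2.imwrite("pics/d1.png",cv2.resize(b,None,fx=3.5,fy=3.5,interpolation=cv2.INTER_CUBIC))
E
```

```text
(no output)
```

View pics/s1.png

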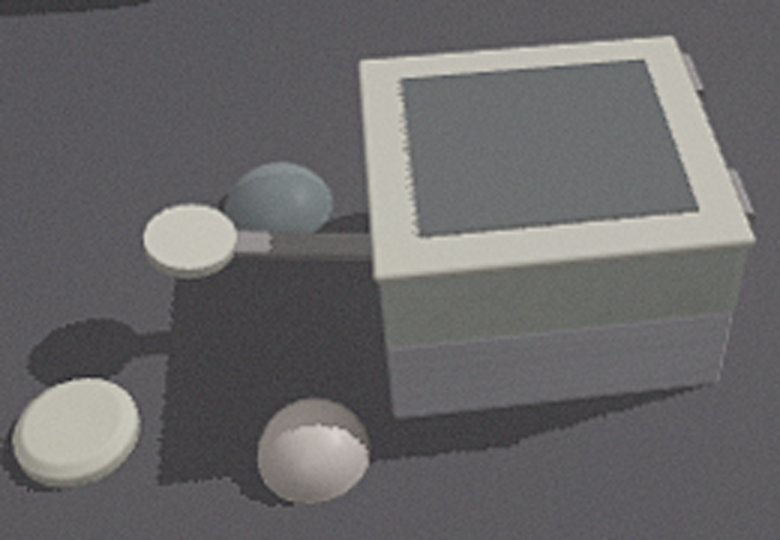

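View pics/d1.png

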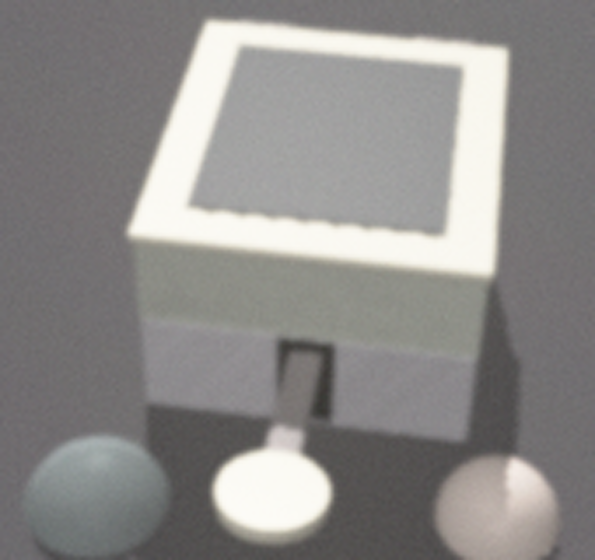

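```bash
cat > h.py <<'E'
import numpy as np,cv2
from rig import *
def proj(P,c):
    k=get_calibration(c); M=np.linalg.inv(k["cam_to_world"]); P=np.atleast_2d(P)
    q=P@M[:3,:3].T+M[:3,3]; s=q[:,:2]/q[:,2:]; s=s*(1+k["k1"]*(s**2).sum(1,keepdims=True))
    return s*[k["fx"],k["fy"]]+[k["cx"],k["cy"]]
def case(p,pts):
    x,y,t=p; c,s=np.cos(t),np.sin(t); R=np.array([[c,-s,0],[s,c,0],[0,0,1]])
    return np.atleast_2d(pts)@R.T+[x,y,0]
E
python3 - <<'E'
from h import *
from scipy.optimize import least_squares
S=np.array([[360,61],[672,37],[754,241],[378,278],[190.5,237]]); S=(S+.5)/3-.5+[150,130]
D=np.array([[129,235],[205,20],[508,48],[491,276],[272,490]]); D=(D+.5)/3.5-.5+[240,140]
# case frame: +x back; clear side = +y
B=-110-3; 
pts=np.array([[-113,103,144],[113,103,144],[113,-103,144],[-113,-103,144],[-232,0,89]],float)
f=lambda p:np.r_[(proj(case(p,pts),"scene")-S).ravel(),(proj(case(p,pts),"side")-D).ravel()]
best=None
for t in np.arange(-3,3.2,.5):
    r=least_squares(f,[450,0,t],loss="soft_l1")
    if best is None or r.cost<best.cost: best=r
print(best.x,best.cost); print(np.round(f(best.x).reshape(2,5,2),1))
# pad separately triangulated
g=lambda P:np.r_[(proj(P,"scene")-S[4]).ravel(),(proj(P,"side")-D[4]).ravel()]
r=least_squares(g,[450,-200,89]);print("pad tri",r.x,r.cost,case(best.x,pts[4]))
# lid only
h=lambda p:np.r_[(proj(case(p,pts[:4]),"scene")-S[:4]).ravel(),(proj(case(p,pts[:4]),"side")-D[:4]).ravel()]
r=least_squares(h,best.x);print("lid only",r.x,case(r.x,pts[4]))
for n,px,py,z in [("small",(254,281),(382,287),18),("clear",(243,197),(267,283),16),("disc",(175,273),(359,354),14)]:
    g=lambda P:np.r_[(proj(P,"scene")-px).ravel(),(proj(P,"side")-py).ravel()]
    print(n,least_squares(g,[450,-200,20]).x)
E
```

```text
[607.22469794 102.39679544   1.25566579] 5.329391394509558
[[[-0.6 -1.1]
  [ 1.2 -1.5]
  [ 1.7 -0.7]
  [-1.1 -0.3]
  [ 0.  -0.7]]

 [[-0.6  0.3]
  [ 0.3  0.1]
  [ 0.3  0.2]
  [ 1.5  0.3]
  [ 0.7  0.1]]]
pad tri [ 534.69038288 -117.75568741   87.66784047] 0.29275428954254895 [[ 535.31848321 -118.17858007   89.        ]]
lid only [607.11666892 102.15075197   1.25540718] [[ 535.15341287 -118.40602027   89.        ]]
small [671.65373781 -90.40575643   3.93507888]
clear [441.88914177 -39.1531257    0.91672047]
disc [ 591.37527537 -224.17415072    7.92133726]
```

Call:
{"fn": "jog_arm", "kwargs": {
  "commands": [
    [0.4,-0.65,0,0.5],
    [0.4,-0.65,0,0.5],
    [0.4,-0.65,0,0.5],
    [0.4,-0.65,0,0.5],
    [0.4,-0.65,0,0.5],
    [0.4,-0.65,0,0.5],
    [0.4,-0.65,0,0.5],
    [0.4,-0.65,0,0.5],
    [0.4,-0.65,0,0.5],
    [0.4,-0.65,0,0.5],
    [0.4,-0.65,0,0.5],
    [0.4,-0.65,0,0.5],
    [0.4,-0.65,0,0.5],
    [0.4,-0.65,0,0.5],
    [0.4,-0.65,0,0.5],
    [0.4,-0.65,0,0.5],
    [0.4,-0.65,0,0.5],
    [0.4,-0.65,0,0.5],
    [0.4,-0.65,0,0.5],
    [0.4,-0.65,0,0.5]
  ],
  "hand": 0
}}

```text
clock: 2.72
ee_pos: [449.6, 13.2, 218.8]
tcp_rot: [0.0, -0.373, 0.928, -0.0]
force: [0.6, 0.8, -0.7]
gripper_width: 0.5
```

Call:
{"fn": "jog_arm", "kwargs": {
  "commands": [
    [0.42,-0.65,0,0],
    [0.42,-0.65,0,0],
    [0.42,-0.65,0,0],
    [0.42,-0.65,0,0],
    [0.42,-0.65,0,0],
    [0,0,0,0],
    [0,0,0,0],
    [0,0,0,0]
  ]
}}

```text
clock: 3.38
ee_pos: [532.5, -114.9, 218.3]
tcp_rot: [-0.0, -0.372, 0.928, 0.001]
force: [0.3, -0.1, -0.4]
gripper_width: 0.4
```

```bash
python3 - <<'E'
from h import *
s=observe();print({k:np.round(s[k],3) for k in ["qpos","ee_pos","tcp_rot","force","clock"]})
a,b,w=[read_camera(c) for c in ["scene","side","wrist"]]
cv2.imwrite("pics/w2.png",w[:,:,::-1]);cv2.imwrite("pics/b2.png",b[:,:,::-1]);cv2.imwrite("pics/a2.png",a[:,:,::-1])
q=s["tcp_rot"];from scipy.spatial.transform import Rotation as R
Rm=R.from_quat([q[1],q[2],q[3],q[0]]).as_matrix()
k=get_calibration("wrist");H=k["hand_eye"]
T=np.eye(4);T[:3,:3]=Rm;T[:3,3]=s["ee_pos"];C=T@H
M=np.linalg.inv(C)
for P in [[535,-118,88.5],[530,-118,88.5]]:
    p=M[:3,:3]@P+M[:3,3];u=p[:2]/p[2];u=u*(1+k["k1"]*(u@u));print(u*k["fx"]+[k["cx"],k["cy"]])
print([(d["p"],d["position"]) for d in outline_of("pad_top","wrist")])
E
```

```text
{'qpos': array([-0.418,  0.25 ,  1.547,  0.   ,  1.346, -2.751]), 'ee_pos': array([ 532.468, -114.901,  218.292]), 'tcp_rot': array([-0.   , -0.372,  0.928,  0.001]), 'force': array([ 0.279, -0.093, -0.383]), 'clock': np.float64(3.383)}
[319.10687197 193.71299123]
[322.81403475 189.95975879]
[(0.59, [329.9, 200.5])]
```

View pics/w2.png

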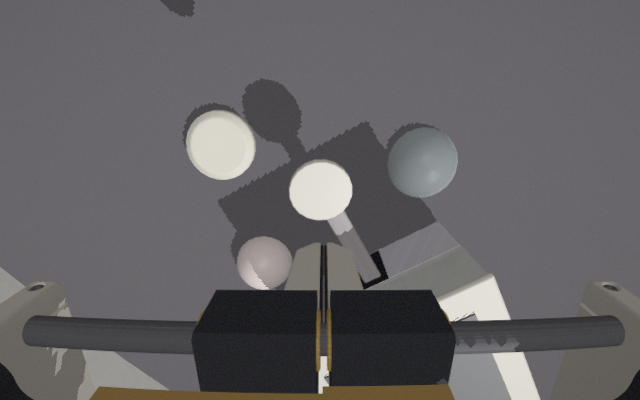

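View pics/b2.png

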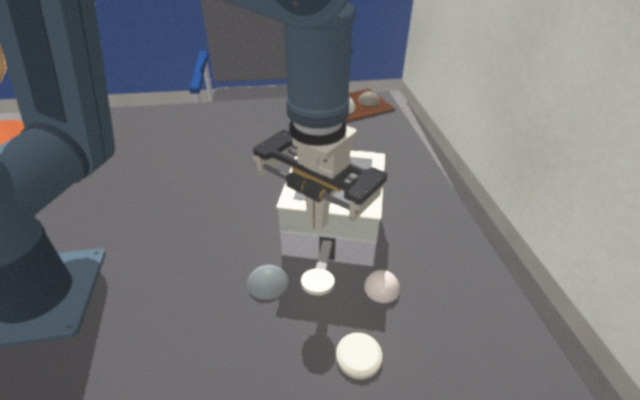

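View pics/a2.png

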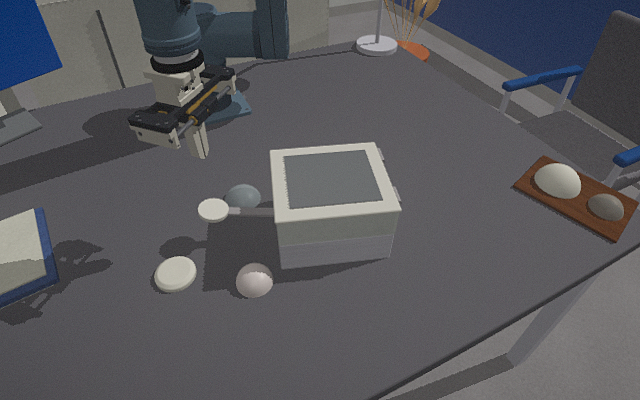

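The wrist view shows the pad's centre at (321,190). I predicted (319,194), so the estimate agrees to about 2 mm. I'll centre over the pad and go down.

Call:
{"fn": "jog_arm", "kwargs": {
  "commands": [
    [0.05,-0.07,-0.5,0],
    [0,0,-0.5,0],
    [0,0,-0.5,0],
    [0,0,-0.5,0],
    [0,0,-0.5,0],
    [0,0,-0.2,0],
    [0,0,-0.1,0],
    [0,0,-0.05,0],
    [0,0,-0.05,0],
    [0,0,-0.05,0],
    [0,0,0,0],
    [0,0,0,0]
  ]
}}

```text
clock: 4.58
ee_pos: [535.4, -118.3, 101.3]
tcp_rot: [0.0, -0.372, 0.928, -0.0]
force: [-0.3, -0.3, -0.5]
gripper_width: 0.5
```

```bash
python3 - <<'E'
from h import *
s=observe();print({k:np.round(s[k],3) for k in ["ee_pos","force","clock"]})
a=read_camera("scene");b=read_camera("side")
v=np.hstack([cv2.resize(a[100:300,130:410],None,fx=1.4,fy=1.4),cv2.resize(b[100:300,200:480],None,fx=1.4,fy=1.4)])
cv2.imwrite("pics/c3.png",v[:,:,::-1])
E
```

```text
{'ee_pos': array([ 535.4  , -118.287,  101.289]), 'force': array([-0.267, -0.285, -0.498]), 'clock': np.float64(4.583)}
```

View pics/c3.png

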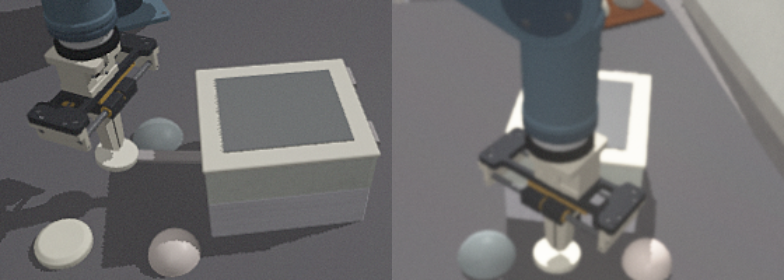

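The fingertips sit just above the centre of the pad, and the lid side is clear. I'll press slowly.

Call:
{"fn": "jog_arm", "kwargs": {
  "commands": [
    [0,0,-0.05,0],
    [0,0,-0.05,0],
    [0,0,-0.05,0],
    [0,0,-0.05,0],
    [0,0,-0.05,0],
    [0,0,-0.04,0],
    [0,0,-0.04,0],
    [0,0,-0.04,0],
    [0,0,-0.04,0],
    [0,0,-0.04,0],
    [0,0,-0.04,0]
  ]
}}

```text
clock: 5.6
ee_pos: [534.8, -119.4, 81.9]
tcp_rot: [-0.001, -0.373, 0.928, -0.001]
force: [-4.8, -3.8, 7.4]
gripper_width: 0.5
```

```bash
python3 - <<'E'
from h import *
s=observe();print({k:np.round(s[k],3) for k in ["ee_pos","force","clock"]})
a=read_camera("scene");b=read_camera("side")
v=np.hstack([cv2.resize(a[100:300,130:410],None,fx=1.4,fy=1.4),cv2.resize(b[100:300,200:480],None,fx=1.4,fy=1.4)])
cv2.imwrite("pics/c4.png",v[:,:,::-1])
E
```

```text
{'ee_pos': array([ 534.767, -119.357,   81.895]), 'force': array([-4.844, -3.786,  7.357]), 'clock': np.float64(5.6)}
```

View pics/c4.png

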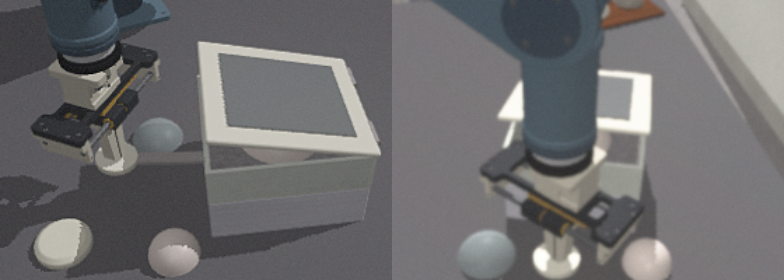

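Call:
{"fn": "jog_arm", "kwargs": {
  "commands": [
    [-0.02,-0.03,-0.04,0],
    [-0.02,-0.03,-0.04,0],
    [0,0,-0.04,0],
    [0,0,-0.04,0],
    [0,0,-0.04,0],
    [0,0,-0.04,0],
    [0,0,-0.04,0],
    [0,0,-0.04,0],
    [0,0,-0.04,0],
    [0,0,-0.04,0],
    [0,0.01,-0.04,0],
    [0,0.01,-0.04,0],
    [0,0.01,-0.04,0],
    [0,0.01,-0.04,0],
    [0,0.01,-0.04,0],
    [0,0.01,-0.04,0]
  ]
}}

```text
clock: 7.03
ee_pos: [534.4, -120.1, 56.5]
tcp_rot: [0.0, -0.373, 0.928, -0.002]
force: [-0.9, -5.7, 5.4]
gripper_width: 0.4
```

```bash
python3 - <<'E'
from h import *
s=observe();print({k:np.round(s[k],3) for k in ["ee_pos","force","clock"]})
a=read_camera("scene");b=read_camera("side")
v=np.hstack([cv2.resize(a[60:300,130:410],None,fx=1.4,fy=1.4),cv2.resize(b[60:300,200:480],None,fx=1.4,fy=1.4)])
cv2.imwrite("pics/c5.png",v[:,:,::-1])
E
```

```text
{'ee_pos': array([ 534.424, -120.086,   56.479]), 'force': array([-0.907, -5.719,  5.429]), 'clock': np.float64(7.033)}
```

View pics/c5.png

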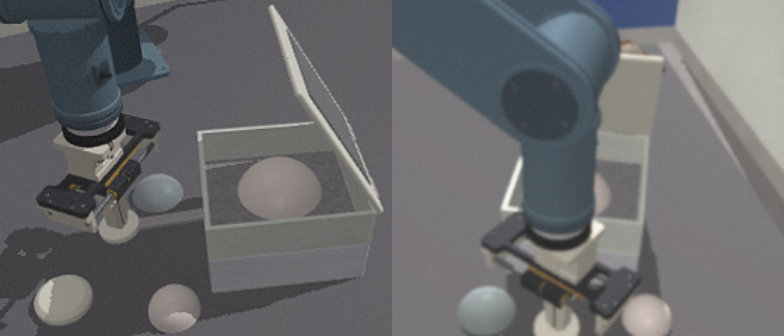

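Call:
{"fn": "jog_arm", "kwargs": {
  "commands": [
    [0,0,-0.03,0],
    [0,0,-0.03,0],
    [0,0,-0.03,0],
    [0,0,-0.03,0],
    [0,0,-0.03,0],
    [0,0,-0.03,0],
    [0,0,0,0]
  ]
}}

```text
clock: 7.72
ee_pos: [534.1, -118.3, 48.7]
tcp_rot: [0.001, -0.372, 0.928, -0.0]
force: [0.7, -4.1, 7.0]
gripper_width: 0.8
```

Call:
{"fn": "jog_arm", "kwargs": {
  "commands": [
    [0,0,-0.02,0],
    [0,0,-0.02,0],
    [0,0,0,0]
  ]
}}

```text
clock: 7.97
ee_pos: [534.2, -118.4, 48.4]
tcp_rot: [0.001, -0.373, 0.928, -0.001]
force: [-2.3, -3.5, 16.2]
gripper_width: 0.5
```

The force rose from 7 to 16 N with hardly any movement, so the lever is on its stop. I'll hold here.

Call:
{"fn": "jog_arm", "kwargs": {
  "commands": [
    [0,0,0,0],
    [0,0,0,0],
    [0,0,0,0],
    [0,0,0,0],
    [0,0,0,0],
    [0,0,0,0],
    [0,0,0,0],
    [0,0,0,0],
    [0,0,0,0],
    [0,0,0,0],
    [0,0,0,0],
    [0,0,0,0],
    [0,0,0,0],
    [0,0,0,0],
    [0,0,0,0],
    [0,0,0,0],
    [0,0,0,0],
    [0,0,0,0],
    [0,0,0,0],
    [0,0,0,0]
  ]
}}

```text
clock: 9.63
ee_pos: [534.2, -118.4, 48.4]
tcp_rot: [0.001, -0.373, 0.928, -0.001]
force: [-2.5, -3.4, 17.1]
gripper_width: 0.5
```

```bash
python3 - <<'E'
from h import *
s=observe();print({k:np.round(s[k],3) for k in ["ee_pos","force","clock"]})
a=read_camera("scene");b=read_camera("side")
v=np.hstack([cv2.resize(a[60:300,130:410],None,fx=1.4,fy=1.4),cv2.resize(b[60:300,200:480],None,fx=1.4,fy=1.4)])
cv2.imwrite("pics/c6.png",v[:,:,::-1])
p=[607.2,102.4,1.2557]
L=1.28;hz=[]
for yy in (103,-103):
  print("lid edge pred",[np.round(proj(case(p,[[112-225*np.cos(A)-4*np.sin(A)*0,yy,138+225*np.sin(A)]]),"scene"),1) for A in (1.0,1.15,1.28)])
E
```

```text
{'ee_pos': array([ 534.248, -118.369,   48.424]), 'force': array([-2.451, -3.355, 17.073]), 'clock': np.float64(9.633)}
lid edge pred [array([[318.6,  63.2]]), array([[335.1,  53.9]]), array([[350.5,  47.6]])]
lid edge pred [array([[338.5, 127.8]]), array([[359.9, 116.7]]), array([[379.7, 109.1]])]
```

View pics/c6.png

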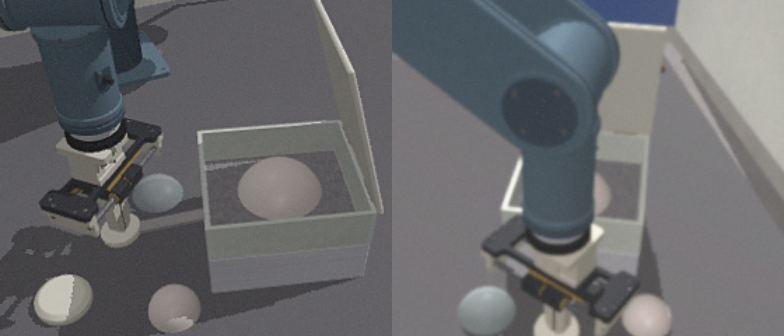

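The near lid corner is at about (380,112), against (380,109) predicted for 1.28 rad, so the lid is wide open. I'll keep holding.

Call:
{"fn": "jog_arm", "kwargs": {
  "commands": [
    [0,0,0,0],
    [0,0,0,0],
    [0,0,0,0],
    [0,0,0,0],
    [0,0,0,0],
    [0,0,0,0],
    [0,0,0,0],
    [0,0,0,0],
    [0,0,0,0],
    [0,0,0,0],
    [0,0,0,0],
    [0,0,0,0],
    [0,0,0,0],
    [0,0,0,0],
    [0,0,0,0],
    [0,0,0,0],
    [0,0,0,0],
    [0,0,0,0],
    [0,0,0,0],
    [0,0,0,0]
  ]
}}

```text
clock: 11.4
ee_pos: [534.2, -118.4, 48.4]
tcp_rot: [0.001, -0.373, 0.928, -0.001]
force: [-2.8, -3.2, 16.5]
gripper_width: 0.7
```

Call:
{"fn": "jog_arm", "kwargs": {
  "commands": [
    [0,0,0,0],
    [0,0,0,0],
    [0,0,0,0],
    [0,0,0,0],
    [0,0,0.02,0],
    [0,0,0.02,0],
    [0,0,0.02,0],
    [0,0,0.025,0],
    [0,0,0.025,0],
    [0,0,0.025,0],
    [0,0,0.025,0],
    [0,0,0.025,0],
    [0,0,0.025,0],
    [0,0,0.025,0],
    [0,0,0.025,0],
    [0,0,0.025,0],
    [0,0,0.025,0],
    [0,0,0.025,0],
    [0,0,0.025,0],
    [0,0,0.025,0]
  ]
}}

```text
clock: 13.07
ee_pos: [533.3, -118.2, 62.3]
tcp_rot: [-0.0, -0.372, 0.928, -0.0]
force: [0.2, -1.9, 5.2]
gripper_width: 0.5
```

Call:
{"fn": "jog_arm", "kwargs": {
  "commands": [
    [0,0,0.025,0],
    [0,0,0.025,0],
    [0,0,0.025,0],
    [0,0,0.025,0],
    [0,0,0.025,0],
    [0,0,0.025,0],
    [0,0,0.025,0],
    [0,0,0.025,0],
    [0,0,0.025,0],
    [0,0,0.025,0],
    [0,0,0.025,0],
    [0,0,0.025,0],
    [0,0,0.025,0],
    [0,0,0.025,0],
    [0,0,0.025,0],
    [0,0,0.025,0],
    [0,0,0.025,0],
    [0,0,0.025,0],
    [0,0,0.02,0],
    [0,0,0.02,0]
  ]
}}

```text
clock: 14.73
ee_pos: [533.8, -116.7, 81.9]
tcp_rot: [0.001, -0.372, 0.928, 0.001]
force: [3.0, 3.7, 5.2]
gripper_width: 0.6
```

Call:
{"fn": "jog_arm", "kwargs": {
  "commands": [
    [0,0,0.02,0],
    [0,0,0.02,0],
    [0,0,0.02,0],
    [0,0,0.02,0],
    [0,0,0.02,0],
    [0,0,0.015,0],
    [0,0,0.015,0],
    [0,0,0,0]
  ]
}}

```text
clock: 15.4
ee_pos: [533.9, -116.0, 87.1]
tcp_rot: [0.001, -0.372, 0.928, 0.001]
force: [3.4, 4.9, 6.1]
gripper_width: 0.3
```

Call:
{"fn": "jog_arm", "kwargs": {
  "commands": [
    [0,0,0.015,0],
    [0,0,0.015,0],
    [0,0,0.015,0],
    [0,0,0.015,0],
    [0,0,0.015,0],
    [0,0,0,0]
  ]
}}

```text
clock: 15.9
ee_pos: [533.4, -116.3, 89.8]
tcp_rot: [0.0, -0.372, 0.928, 0.001]
force: [2.5, 5.7, 6.2]
gripper_width: 0.6
```

```bash
python3 - <<'E'
from h import *
s=observe();print({k:np.round(s[k],3) for k in ["ee_pos","force","clock"]})
a=read_camera("scene");b=read_camera("side")
v=np.hstack([cv2.resize(a[60:300,130:410],None,fx=1.4,fy=1.4),cv2.resize(b[60:300,200:480],None,fx=1.4,fy=1.4)])
cv2.imwrite("pics/c7.png",v[:,:,::-1])
E
```

```text
{'ee_pos': array([ 533.387, -116.344,   89.775]), 'force': array([2.525, 5.686, 6.192]), 'clock': np.float64(15.9)}
```

View pics/c7.png

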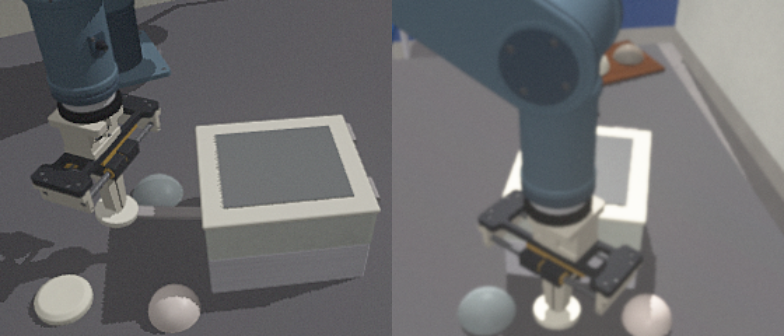

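The lid is almost shut but the pad still pushes with 6 N. I'll keep easing up until it carries nothing.

Call:
{"fn": "jog_arm", "kwargs": {
  "commands": [
    [0,0,0.015,0],
    [0,0,0.015,0],
    [0,0,0.015,0],
    [0,0,0.015,0],
    [0,0,0.015,0],
    [0,0,0,0]
  ]
}}

```text
clock: 16.5
ee_pos: [533.0, -118.3, 92.6]
tcp_rot: [-0.0, -0.372, 0.928, 0.0]
force: [-0.1, 0.1, 0.4]
gripper_width: 0.4
```

Force is now zero, so the lid has shut. I'll go straight up to clear the pad.

Call:
{"fn": "jog_arm", "kwargs": {
  "commands": [
    [0,0,0.03,0],
    [0,0,0.05,0],
    [0,0,0.1,0],
    [0,0,0.3,0],
    [0,0,0.5,0],
    [0,0,0.5,0],
    [0,0,0.5,0],
    [0,0,0.5,0],
    [0,0,0.3,0],
    [0,0,0,0],
    [0,0,0,0],
    [0,0,0,0]
  ]
}}

```text
clock: 17.5
ee_pos: [532.9, -117.9, 203.2]
tcp_rot: [-0.0, -0.372, 0.928, 0.0]
force: [-0.2, 0.8, 0.1]
gripper_width: 0.7
```

```bash
python3 - <<'E'
from h import *
s=observe();print({k:np.round(s[k],3) for k in ["ee_pos","force","clock"]})
a=read_camera("scene");b=read_camera("side")
a0=cv2.imread("pics/scene0.png")[:,:,::-1];b0=cv2.imread("pics/side0.png")[:,:,::-1]
v=np.vstack([np.hstack([a[130:310,150:410],b[130:310,220:420]]),np.hstack([a0[130:310,150:410],b0[130:310,220:420]])])
cv2.imwrite("pics/c8.png",cv2.resize(v,None,fx=1.6,fy=1.6)[:,:,::-1])
for t in ["small_dome","clear_dome","disc","pad_top","lid_edge"]:
  for c in ["scene","side"]:
    print(t,c,[(round(d["p"],2),d["position"],int(d["region"].sum())) for d in outline_of(t,c)[:2]])
E
```

```text
{'ee_pos': array([ 532.868, -117.915,  203.23 ]), 'force': array([-0.225,  0.794,  0.13 ]), 'clock': np.float64(17.5)}
small_dome scene [(0.65, [252.6, 278.9], 1046)]
small_dome side [(0.55, [380.6, 285.3], 871)]
clear_dome scene [(0.65, [243.6, 197.5], 665)]
clear_dome side [(0.67, [267.9, 283.0], 1099), (0.55, [359.2, 352.6], 1628)]
disc scene [(0.98, [176.0, 275.6], 1147)]
disc side [(0.57, [358.6, 352.6], 1616), (0.34, [268.1, 282.1], 1033)]
pad_top scene [(0.65, [221.3, 211.9], 1029)]
pad_top side [(0.65, [322.7, 276.3], 1025)]
lid_edge scene [(0.77, [325.7, 184.2], 8667)]
lid_edge side [(0.88, [359.1, 174.3], 1415)]
```

View pics/c8.png

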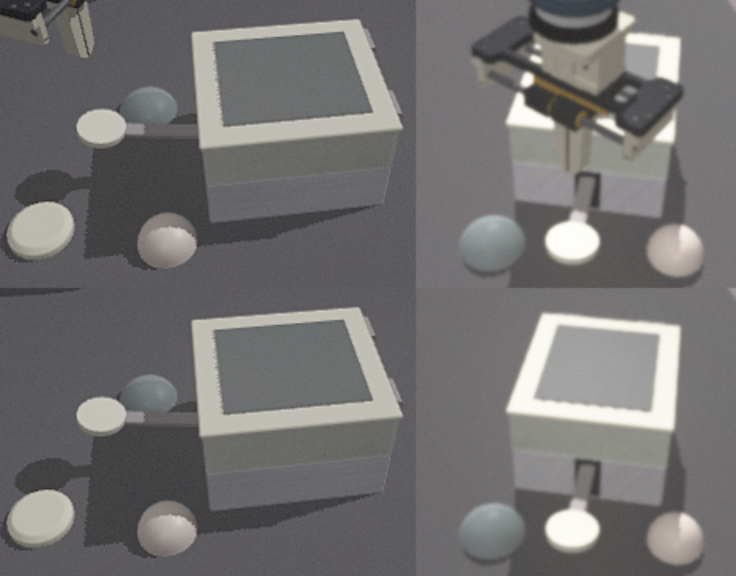

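The lid, pad and samples look just as they did at the start, and the robot is clear of everything.

```bash
python3 -c "
from rig import *
print(sign_off())"
```

```text
the job is handed in; nothing more can be done
None
```

The lid was opened, held open and shut again with the lever alone, and I have handed the job in. No verdict came back.

- **Opening:** I pressed the pad with the closed fingertips until the lever reached its stop. The fingertips were then 48.4 mm above the table, and the force rose to about 16 N with no further movement. In the scene picture the near lid corner was within about 4 pixels of where a lid open to 1.28 rad should be.
- **Holding:** the lid stayed open for about 3.8 s.
- **Closing:** I eased the pad up at about 5–12 mm/s, with the fingers on it until the force fell to zero. The lid was then shut.
- **Last checks:** the final pictures show the lid shut and the pad up, as at the start. The two loose domes and the disc are in the same places to within the detector's scatter of about 1–4 pixels. The lid touched neither the arm nor the gripper in any picture. The arm is clear of everything, with the fingertips about 114 mm above the pad and the force about zero. The job took about 18 s.
- **Disagreements:** the last lid position in the side view is unreliable because the gripper hid part of the lid. The networks also gave a few low-confidence mix-ups between the disc and the clear dome in that view.

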